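# Sweep the ring bands off the bench block into the tray

### The arm

A 6-joint arm with a two-finger parallel gripper is mounted at the origin on the work surface. World frame = base frame: x ahead of the robot, y to its left, z up, the work surface at z = 0. Lengths are in m, angles in rad, forces in N, time in s.
With the tool pointing down it reaches from about 0.375 to 0.925 m from the base axis. Payload 5.7 kg.
Tool frame: the origin (TCP) lies midway between the tips of the shut fingers; the grasp point (between the pads) lies 19 mm behind it; z points along the fingers, x is the direction in which the jaws open and shut, and the axes are right-handed (so a half turn about z gives the same grasp; the last joint's range is limited). The gripper opens to 88 mm and grips with 3 to 60 N. Pads are 20 mm wide; open, the fingers measure 115 mm over their backs; the gripper's body (75 mm by 178 mm) begins 61 mm behind the grasp point.
Start: joints at [-1.362, 0.359, 1.51, -0, 1.272, -0.115], TCP at [0.191, -0.569, 0.223] pointing down, gripper open.
Joint ranges: [-2.97, 2.97], [-1.01, 2.36], [0.21, 2.38], [-0.96, 4.11], [0.2, 2.71], [-2.98, 2.98]. Speed limits (rad/s): [2.39, 2.39, 3.14, 3.14, 3.14, 3.14].

### API

Orientations are given as a unit quaternion [x, y, z, w].
In Python, from bench import move_ptp, servo_line, goto_joints, move_gripper, sleep, inverse_kinematics, capture, PlanningError, close_job, spot_in, silhouettes, current_clock, current_joint_pos, current_qvel, current_joint_torque, current_position, current_orientation, current_force, current_torque, current_finger_gap gives the robot as it stands. Calls block until the motion is done:
- move_ptp(position, orientation): joint-space move of the TCP to a pose.
- servo_line(position, orientation=None, rate=0.15, contact_N=None): straight line of the TCP; orientation=None keeps the orientation; rate is the mean speed in m/s. With contact_N (N) it stops when the force on the tool has changed by that much, and returns True; else False.
- goto_joints(angles): joint-space move.
- move_gripper(opening): finger opening in m; the grip force is fixed at half the most; returns when the fingers have stopped.
- sleep(seconds).
- inverse_kinematics(position, orientation): joint angles nearest the present ones, or None.
- capture(name): name is "side" or "top" or "wrist"; returns a dict with "image" (400x640x3 uint8, blue, green, red), "range_z" (400x640 float32, m along the optical axis (not along the pixel's ray), 0 where there is no reading), "intrinsics" (3x3 intrinsics, pixels), "R" (3x3) and "t" (3): a world point X has camera coordinates R X + t. Camera axes: x right, y down, z forward; pixel columns grow to the right and rows downward; lengths in m; the calibration is good to about 2 mm. A picture is of the moment at which its call begins.
A pose or a line that the arm cannot do raises PlanningError and nothing moves.
- close_job(): hands the job in, once; it reports no verdict.
Trained networks look in the newest picture that a camera, given by its name, has taken for a name from the list of things; names that differ only in an ending like _2 or _b are one class to them, and where a whole thing is asked for, a point or a joint stands for the part that bears it (a point fixed in the world has none). Each returns a list of dicts, best first, with "conf" (0 to 1); they miss things now and then, are a little off and sometimes report something else, mostly with a low value. They report only what shows in the picture. A call takes as long as a camera call.
- spot_in(camera, query): "xy" ([column, row] in pixels, amid what is visible of it).
- silhouettes(camera, query): "region" (400x640 bool, what is visible of it) and "xy" ([column, row] in pixels, amid what is visible of it).
Readings, each from a call of its own:
- current_clock(): time.
- current_joint_pos(): joint angles.
- current_qvel(): joint speeds.
- current_joint_torque(): joint torques, N m.
- current_position(): TCP position.
- current_orientation(): TCP orientation.
- current_force(): force on the tool from outside, world axes, zero at the start.
- current_torque(): the same for the moment, N m.
- current_finger_gap(): finger opening in m.
Only numpy, scipy, OpenCV 4.12 (cv2) and the standard library are available. Lean on these libraries where they do the work, as an engineer would, in place of code of your own. Each camera call takes 0.05 s, during which the arm holds its last target. There are 200 camera calls.

### The job

Four brass ring bands lie on the steel bench block. Sweep all four across the block and over its edge, so that they drop into the shallow dark steel tray standing against the block's side: slide them with the fingers, do not pick up or carry any of them. Leave the punch lying among them on the block, the tray, the punch stand and the hammer where they are.

Things in the scene. Friction and masses are not known exactly. Their poses are not given: they have to be found in the camera images.
- ring1: one of four identical plain brass finger-ring bands (about 15 g), outside diameter 24 mm, bore 18 mm, 9 mm high, lying flat on the bench block, its bore upright. Origin: centre of its underside (on the block 30 mm above the bench). Free to slide; z axis along the bore
- ring2: one of four identical plain brass finger-ring bands (about 15 g), outside diameter 24 mm, bore 18 mm, 9 mm high, lying flat on the bench block, its bore upright. Origin: centre of its underside (on the block 30 mm above the bench). Free to slide; z axis along the bore
- ring3: one of four identical plain brass finger-ring bands (about 15 g), outside diameter 24 mm, bore 18 mm, 9 mm high, lying flat on the bench block, its bore upright. Origin: centre of its underside (on the block 30 mm above the bench). Free to slide; z axis along the bore
- ring4: one of four identical plain brass finger-ring bands (about 15 g), outside diameter 24 mm, bore 18 mm, 9 mm high, lying flat on the bench block, its bore upright. Origin: centre of its underside (on the block 30 mm above the bench). Free to slide; z axis along the bore
- block: heavy flat steel bench block on a rubber pad, fixed, 190 (its x) x 160 (its y) mm, top face 30 mm above the bench, with no raised rim. Origin: centre of its underside, on the bench. The tray stands against one of its two long (190 mm) sides, at its own +y or -y, and the punch stand on the opposite side; which is which varies
- tray: shallow open tray of dark sheet steel, 190 (its x) x 110 (its y) mm, 18 mm high, walls and floor 3 mm, loose, 0.45 kg. Origin: centre of its underside, on the bench. Its axes start parallel to the block's axes; its long wall stands 3 mm from the block's long side, so its centre is 138 mm from the block's centre along the block's y axis, and its rim is 12 mm lower than the block's top
- punch: steel stamping punch, 10 mm square, 66 mm long (its y), lying on the block roughly along the block's y axis, in front of, between or behind the two pairs of rings; loose, 48 g. Origin: centre of its underside. Stays where it is
- punch_stand: wooden stand 120 (its x) x 60 (its y) x 35 mm with ten upright steel punches, up to 78 mm high in all, loose, on the side of the block away from the tray, 28 mm from it. Origin: centre of its underside. Stays where it is
- hammer: chasing hammer lying beyond the block as seen from the robot, head 73 mm long (along its x) and 29 mm thick, dark wooden handle reaching about 235 mm along its +y. Origin: on the bench under the head, 14 mm on its +x side of the handle's line. Stays where it is

How it is judged:
At the end, for the whole second after the job is handed in: All four rings lie at rest (under 20 mm/s) inside the tray's walls, their origins lower than 27 mm above the bench; the punch still lies on the block within 20 mm of where it was, the tray within 20 mm of where it stood, and the punch stand and the hammer within 30 mm of where they were (x of ring1 in the frame of tray between -0.093 and 0.093 m and y of ring1 in the frame of tray between -0.053 and 0.053 m and height (world z) of each of ring1, ring2, ring3, ring4 below 0.027 m and linear speed of each of ring1, ring2, ring3, ring4 below 0.02 m/s and x of ring2 in the frame of tray between -0.093 and 0.093 m and y of ring2 in the frame of tray between -0.053 and 0.053 m and x of ring3 in the frame of tray between -0.093 and 0.093 m and y of ring3 in the frame of tray between -0.053 and 0.053 m and x of ring4 in the frame of tray between -0.093 and 0.093 m and y of ring4 in the frame of tray between -0.053 and 0.053 m and distance of each of punch, tray from where it was at the start of the episode below 0.02 m and z of punch in the frame of block above 0.025 m and distance of each of punch_stand, hammer from where it was at the start of the episode below 0.03 m); the robot touches nothing.
It fails at once if a ring is lifted: its underside more than 24 mm above the block's top (height (world z) of any of ring1, ring2, ring3, ring4 above 0.054 m).
It fails at once if a ring is carried out over the tray (held at the height of the block's top, more than 28 mm past the block's edge) instead of dropping over the edge ((y of ring1 in the frame of tray between -0.033 and 0.033 m and x of ring1 in the frame of tray between -0.12 and 0.12 m and height (world z) of ring1 above 0.031 m) or (y of ring2 in the frame of tray between -0.033 and 0.033 m and x of ring2 in the frame of tray between -0.12 and 0.12 m and height (world z) of ring2 above 0.031 m) or (y of ring3 in the frame of tray between -0.033 and 0.033 m and x of ring3 in the frame of tray between -0.12 and 0.12 m and height (world z) of ring3 above 0.031 m) or (y of ring4 in the frame of tray between -0.033 and 0.033 m and x of ring4 in the frame of tray between -0.12 and 0.12 m and height (world z) of ring4 above 0.031 m)).
It fails at once if the punch is moved more than 20 mm (distance of punch from where it was at the start of the episode above 0.02 m).
It fails at once if the tray is pushed more than 20 mm (distance of tray from where it was at the start of the episode above 0.02 m).
It fails at once if the punch stand or the hammer is moved more than 30 mm (distance of any of punch_stand, hammer from where it was at the start of the episode above 0.03 m).
It also fails if it takes over 51 s, if anything falls off the work surface, if the arm or the gripper's body presses on something with over 40 N, if the wrist force passes 120 N, or if a joint passes its speed limit or range.

## Working session

There is one attempt and no reset: what is moved stays moved. The work goes in short steps, each a Python script; the robot and the scene stay as the last script left them, time stands still between calls to the robot, and variables do not carry over. Pictures are saved under pics/ and viewed, about 8 in all and at most 12, crops included, and the job is handed in when it is done.

```bash
mkdir -p pics; cat > h.py <<'E'
import numpy as np, cv2
from bench import *
def world(c,u,v,z=None):
    K,R,t=c["intrinsics"],c["R"],c["t"]
    d=R.T@np.linalg.solve(K,np.array([u,v,1.0])); o=-R.T@t
    if z is None: s=c["range_z"][int(round(v)),int(round(u))]
    else: s=(z-o[2])/d[2]
    return o+s*d
E
python3 - <<'E'
from h import *
c=capture("top"); cv2.imwrite("pics/top0.png",c["image"])
zs=dict(ring1=.039,block=.03,tray=.018,punch=.04,punch_stand=.035,hammer=.02)
for n,z in zs.items():
    for s in silhouettes("top",n)[:6]:
        r=s["region"].astype(np.uint8); 
        ct=max(cv2.findContours(r,0,2)[0],key=cv2.contourArea)
        (x,y),_,_=b=cv2.minAreaRect(ct)
        print(n,round(s["conf"],2),np.round(s["xy"],1),r.sum(),np.round(world(c,x,y,z),4),"corners",[np.round(world(c,*p,z)[:2],3).tolist() for p in cv2.boxPoints(b)])
print(current_orientation(), current_clock())
E
```

```text
ring1 0.65 [305.3 200.5] 124 [0.5928 0.0816 0.039 ] corners [[0.604, 0.093], [0.604, 0.07], [0.582, 0.07], [0.581, 0.093]]
ring1 0.64 [257.8 206.6] 88 [0.5797 0.1431 0.039 ] corners [[0.58, 0.159], [0.595, 0.143], [0.58, 0.128], [0.564, 0.143]]
ring1 0.42 [311.  236.2] 95 [0.5343 0.0645 0.039 ] corners [[0.545, 0.075], [0.545, 0.054], [0.524, 0.054], [0.524, 0.075]]
block 0.83 [290.8 248.5] 11958 [0.5223 0.0993 0.03  ] corners [[0.602, 0.198], [0.632, 0.039], [0.445, 0.003], [0.414, 0.159]]
tray 0.75 [379.8 233.3] 8505 [ 0.5493 -0.0355  0.018 ] corners [[0.632, 0.038], [0.654, -0.071], [0.468, -0.108], [0.445, -0.0]]
punch 0.78 [327.6 280.9] 247 [0.4743 0.046  0.04  ] corners [[0.472, 0.076], [0.487, 0.019], [0.476, 0.017], [0.461, 0.073]]
punch 0.24 [300.6 198.9] 85 [0.5928 0.0815 0.04  ] corners [[0.603, 0.093], [0.603, 0.07], [0.583, 0.07], [0.583, 0.093]]
punch_stand 0.55 [206.6 265.4] 3253 [0.4955 0.2321 0.035 ] corners [[0.548, 0.279], [0.561, 0.21], [0.444, 0.186], [0.43, 0.254]]
hammer 0.96 [253.2 156.2] 2069 [0.666  0.1671 0.02  ] corners [[0.68, 0.297], [0.725, 0.054], [0.653, 0.04], [0.607, 0.281]]
[ 8.11835641e-01 -5.83885971e-01 -1.86663328e-04 -1.70301236e-04] 0.35
```

View pics/top0.png

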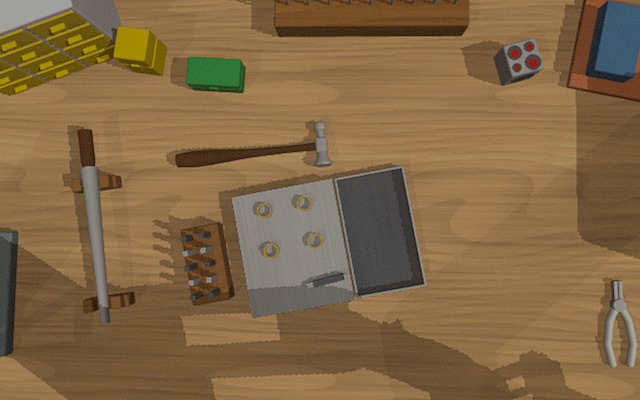

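The top view shows the rings at about px (263,210), (303,203), (271,250) and (315,240). The punch is at (325,280), the tray is on the right (world -y), and the stand is on the left. Next I'll move over the block and refine with the wrist camera.

```bash
cat >> h.py <<'E'
E=np.array([.981,.193]); D=np.array([.193,-.981])   # block along / toward tray
B=np.array([.5223,.0993])
phi=np.arctan2(E[1],E[0]); Q=[np.cos(phi/2),np.sin(phi/2),0,0]
def rings(c,z=.036):
    hsv=cv2.cvtColor(c["image"],cv2.COLOR_BGR2HSV); H,S,V=cv2.split(hsv)
    m=((H>15)&(H<35)&(S>90)&(V>60)).astype(np.uint8)
    m=cv2.morphologyEx(m,cv2.MORPH_CLOSE,np.ones((5,5)))
    out=[]
    for ct in cv2.findContours(m,0,2)[0]:
        (u,v),r=cv2.minEnclosingCircle(ct)
        p=world(c,u,v,z)
        d=(p[:2]-B); a,b=d@E,d@D
        rm=r*np.linalg.norm(world(c,u+1,v,z)-p)
        if abs(a)<.1 and abs(b)<.21 and .006<rm<.03: out.append((p[:2].round(4),round(a,4),round(b,4),round(rm,4),(int(u),int(v))))
    return out
E
python3 - <<'E'
from h import *
c=capture("top")
for r in rings(c): print(r)
move_ptp([*(B-.02*D),.33],Q); 
print(current_position(),current_clock(),current_joint_pos())
c=capture("wrist"); cv2.imwrite("pics/w0.png",c["image"])
for r in rings(c): print(r)
for n,z in dict(block=.03,tray=.018,punch=.04).items():
    for s in silhouettes("wrist",n)[:2]:
        ct=max(cv2.findContours(s["region"].astype(np.uint8),0,2)[0],key=cv2.contourArea)
        b=cv2.minAreaRect(ct)
        P=[world(c,*p,z)[:2] for p in cv2.boxPoints(b)]
        print(n,s["conf"],[((p-B)@E).round(3) for p in P],[((p-B)@D).round(3) for p in P])
E
```

```text
[0.5186348  0.11819607 0.32982471] 3.1167 [ 9.43587615e-02  1.77689349e-01  1.49758952e+00 -2.50151358e-04
  1.46653751e+00 -9.86680406e-02]
block 0.84 [np.float64(-0.095), np.float64(0.095), np.float64(0.104), np.float64(-0.105)] [np.float64(-0.08), np.float64(-0.08), np.float64(0.083), np.float64(0.083)]
tray 0.88 [np.float64(-0.094), np.float64(0.093), np.float64(0.099), np.float64(-0.1)] [np.float64(0.086), np.float64(0.086), np.float64(0.196), np.float64(0.195)]
punch 0.66 [np.float64(-0.065), np.float64(-0.054), np.float64(-0.049), np.float64(-0.061)] [np.float64(0.016), np.float64(0.015), np.float64(0.077), np.float64(0.078)]
```

View pics/w0.png

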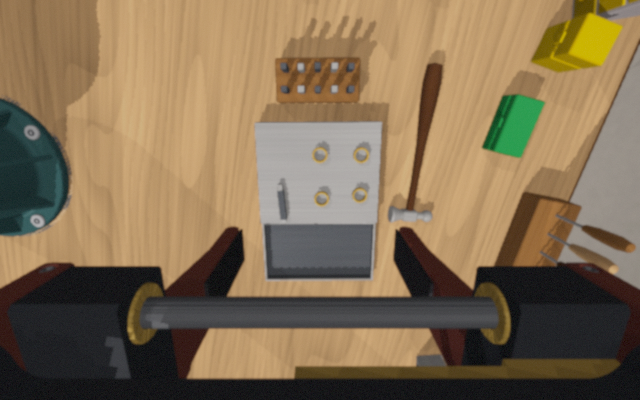

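The wrist view shows the rings at px (320,154), (361,154), (321,198) and (360,195), with the punch at (282,200). The block frame agrees with the top view. My colour mask failed, so I'll use the networks on both cameras together with pixels read by eye.

```bash
python3 - <<'E'
from h import *
px={"wrist":[(320,154),(361,154),(321,198),(360,195)],"top":[(263,210),(303,203),(271,250),(315,240)]}
for cam in px:
    c=capture(cam)
    f=lambda u,v:(lambda d:(round(d@E,4),round(d@D,4)))(world(c,u,v,.036)[:2]-B)
    print(cam,"eye",[f(*p) for p in px[cam]])
    print(" spot",[(f(*s["xy"]),round(s["conf"],2)) for s in spot_in(cam,"ring1")])
    print(" sil",[(f(*cv2.minEnclosingCircle(max(cv2.findContours(s["region"].astype(np.uint8),0,2)[0],key=len))[0]),round(s["conf"],2)) for s in silhouettes(cam,"ring1")])
print(current_clock())
E
```

```text
wrist eye [(np.float64(0.0026), np.float64(-0.0308)), (np.float64(0.0645), np.float64(-0.0307)), (np.float64(0.0042), np.float64(0.0385)), (np.float64(0.0654), np.float64(0.0336))]
 spot [((np.float64(-0.0003), np.float64(-0.0209)), 0.6)]
 sil [((np.float64(0.0013), np.float64(-0.0297)), 0.67), ((np.float64(0.0042), np.float64(0.0393)), 0.61), ((np.float64(0.0634), np.float64(0.0331)), 0.6), ((np.float64(0.0637), np.float64(-0.0291)), 0.57)]
top eye [(np.float64(0.0659), np.float64(-0.033)), (np.float64(0.0653), np.float64(0.0299)), (np.float64(0.0031), np.float64(-0.0314)), (np.float64(0.0062), np.float64(0.038))]
 spot [((np.float64(0.0002), np.float64(-0.0255)), 0.58), ((np.float64(0.0641), np.float64(-0.0407)), 0.57), ((np.float64(0.0021), np.float64(0.0306)), 0.54)]
 sil [((np.float64(0.005), np.float64(0.0361)), 0.61), ((np.float64(0.0667), np.float64(-0.0376)), 0.6), ((np.float64(-0.0002), np.float64(-0.039)), 0.45)]
3.6167
```

```bash
cat >> h.py <<'E'
def P(a,b,z): return [*(B+a*E+b*D),z]
def sweep(a,b0,b1=.080,z=.034,rate=.12):
    move_ptp(P(a,b0,.075),Q)
    hit=servo_line(P(a,b0,z),rate=.1,contact_N=6)
    if hit: print("contact at",current_position()); servo_line(P(a,b0,current_position()[2]+.0015),rate=.05)
    zz=current_position()[2]
    servo_line(P(a,b1,zz),rate=rate); print("F",current_force().round(1) if hasattr(current_force(),'round') else current_force(),"t",current_clock())
    servo_line(P(a,b1-.01,zz),rate=.1)
    servo_line(P(a,b1-.01,.075),rate=.2)
def look(name):
    c=capture("top"); cv2.imwrite(f"pics/{name}.png",cv2.resize(c["image"][150:330,170:450],None,fx=2.5,fy=2.5,interpolation=cv2.INTER_CUBIC))
E
python3 - <<'E'
from h import *
move_gripper(.012); print(current_finger_gap(),current_clock())
sweep(.0045,.004)
move_ptp(P(.0,-.06,.15),Q); look("s1"); print(current_clock())
E
```

```text
0.011946807318702863 4.8417
F [-0.1  0.6  0. ] t 7.1833
8.4833
```

View pics/s1.png

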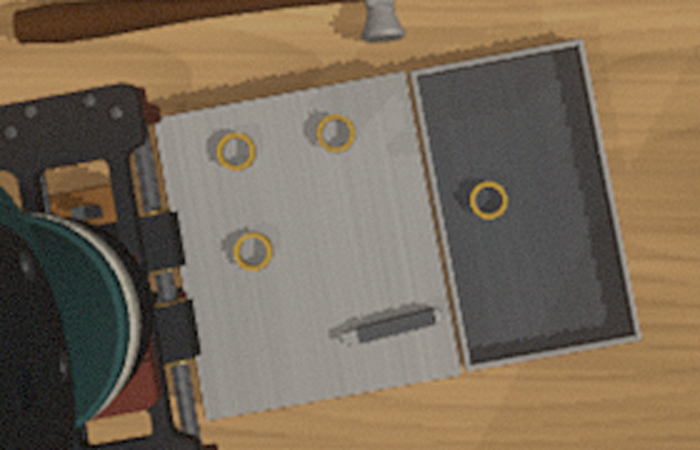

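The first ring lies flat in the tray at about crop px (489,200), and the other three rings and the punch haven't moved. I'll sweep the remaining three the same way.

```bash
python3 - <<'E'
from h import *
sweep(.065,-.0005)
sweep(.065,-.062)
sweep(.0025,-.062)
move_ptp(P(0,-.12,.22),Q); look("s4"); print(current_clock())
E
```

```text
F [-0.3  0.3 -0.4] t 10.3917
F [ 0.2  0.2 -0.9] t 13.475
F [ 0.1  0.1 -0.3] t 16.6083
18.2167
```

View pics/s4.png

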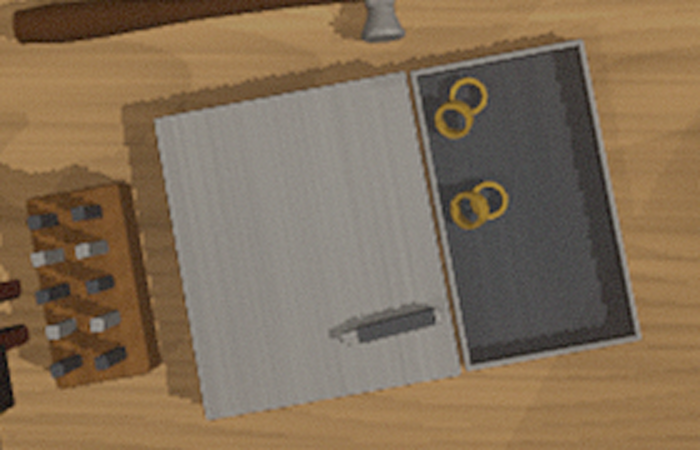

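All four rings are in the tray, at crop px (468,95), (452,120), (490,200) and (468,211), with two leaning on their neighbours. I'll check the heights and that nothing is still moving, then hand in.

```bash
python3 - <<'E'
from h import *
c=capture("top"); sleep(.5); c2=capture("top")
print("diff",cv2.absdiff(c["image"],c2["image"])[150:330,330:450].max())
K,R,t=c2["intrinsics"],c2["R"],c2["t"]
for u,v in [(468,95),(452,120),(490,200),(468,211)]:
    u,v=170+u/2.5,150+v/2.5
    z=[world(c2,u+i,v+j)[2] for i in range(-8,9) for j in range(-8,9) if i*i+j*j<64 and (lambda p:.088<(p[:2]-B)@D<.19)(world(c2,u+i,v+j))]
    p=world(c2,u,v,.01)[:2]-B; print("tray x,y",(p@E).round(3),(p@D-.138).round(3),"top z",np.percentile(z,[50,95]).round(3))
for n in("tray","punch","punch_stand","hammer"): print(n,[np.round(s["xy"]) for s in silhouettes("top",n)[:1]])
close_job(); print(current_clock())
E
```

```text
diff 23
tray x,y 0.075 -0.021 top z [0.005 0.02 ]
tray x,y 0.061 -0.034 top z [0.011 0.021]
tray x,y 0.007 -0.02 top z [0.009 0.022]
tray x,y 0.002 -0.035 top z [0.012 0.022]
tray [array([381., 235.])]
punch [array([328., 284.])]
punch_stand [array([206., 266.])]
hammer [array([258., 154.])]
the job is handed in; nothing more can be done
the job is handed in; nothing more can be done
```

I swept all four rings over the block's edge into the tray, one at a time, with the fingers nearly shut (12 mm gap). The job is handed in; the last clock reading, just before the final checks, was 18.2 s of the 51 s allowed.

- **Rings:** all four lie inside the tray walls, at tray x 0.002 to 0.075 m and y -0.035 to -0.020 m. Their highest points are about 22 mm above the bench. Two of them lean on their neighbours.
- **Other objects:** the tray, punch, stand and hammer showed up within about 5 pixels (roughly 7 mm) of their first positions, which is about the network's noise, and I saw no shift in the pictures. The arm was clear of everything.
- **Checks that failed or were weak:**
  - My colour mask for finding the rings found nothing, so I placed them from network outlines and pixels read by eye.
  - The networks missed one of the four rings in each top view.
  - Comparing two frames 0.5 s apart gave a largest difference of 23 grey levels. I took that as image noise and did not test for motion separately.

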